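# Walk a bench power supply home into its counter bay

## Robot

A 6-joint arm with a two-finger parallel gripper is mounted at the origin on the work surface. World frame = base frame: x ahead of the robot, y to its left, z up, the work surface at z = 0. Lengths are in m, angles in rad, forces in N, time in s.
With the tool pointing down it reaches from about 0.375 to 0.925 m from the base axis. Payload 5.7 kg.
Tool frame: the origin (TCP) lies at the very end of the fingers, on their centre line; the grasp point (between the pads) lies 19 mm behind it; x points along the fingers, z is the direction in which the jaws open and shut, and the axes are right-handed (so a half turn about x gives the same grasp; the last joint's range is limited). The gripper opens to 88 mm and grips with 3 to 60 N. Pads are 20 mm wide; open, the fingers measure 115 mm over their backs; the gripper's body (75 mm by 178 mm) begins 61 mm behind the grasp point.
Start: joints at [-1.263, 0.359, 1.51, -0, 1.272, -0.115], TCP at [0.246, -0.547, 0.223] pointing down, gripper open.
Joint ranges: [-2.97, 2.97], [-1.01, 2.36], [0.21, 2.38], [-0.96, 4.11], [0.2, 2.71], [-2.98, 2.98]. Speed limits (rad/s): [2.39, 2.39, 3.14, 3.14, 3.14, 3.14].

## Interface

Orientations are given as [roll, pitch, yaw] about the fixed x, y, z axes, in that order (R = Rz(yaw) Ry(pitch) Rx(roll)).
In Python, from plant import sense, get_image, camera_info, sign_off gives the robot as it stands.
- The arm moves only by the shell command python3 -m handwheel 'ROWS' [OPENING] [FORCE]. ROWS is JSON, one flat list of numbers, 6 for each row, row after row: the shift along the tool's x, y, z in m, then the turn, a rotation vector about the tool's x, y, z in degrees. A call has 1 to 8 rows; each row shifts and turns the pose as measured when the row begins, along the tool's axes as they then stand; what a row does not reach is not made up. A row lasts 1/10 s, in which the tool goes at most 50 mm and 8.59 degrees, less where a joint would pass 70% of its speed; a pose out of reach is approached as far as the arm can. A call with a gripper value outside its range is refused whole. OPENING is the finger opening in m, from 0 to 0.0878, set as the call begins (- or left out, the last holds). The fingers move at their own pace and stop on an object; FORCE is the grip in N (left out, the last holds). Time passes only in rows, so rows that do not move let the fingers close. It gives the time, the measured TCP pose, the force and the opening at its end, in the units of the state.
- sense(): the state, without advancing time (a new reading comes with each control period).
- get_image(name): name is "scene" or "top" or "wrist"; returns the picture (420x560x3 uint8, red, green, blue); there is no depth.
- camera_info(name): a dict with "vfov" (degrees; the focal length in pixels is half the picture's height over the tangent of half this angle, whatever the lens; pixels are square), "cx", "cy" (the principal point, pixels), "k1" (the pictures are not rectified: a ray, as slopes to the right and down, at radius r is drawn at 1 + k1 r^2 times it, then the intrinsics apply), "origin" and "attitude" of the camera in the world. Camera axes: x right, y down, z forward; pixel columns grow to the right and rows downward; lengths in m; the calibration is good to about 2 mm. A picture is of the moment at which its call begins: read the wrist's pose just before it. camera_info takes no time and is no camera call; for the wrist camera it gives the pose at the moment of the call.
- sign_off(): hands the job in, once; it reports no verdict.
The state is a dict: "time": time; "qpos": joint angles; "qvel": joint speeds; "joint_efforts": joint torques, N m; "tcp_pos": TCP position; "tool_rot": TCP orientation; "wrist_force": force on the tool from outside, world axes, zero at the start; "wrist_torque": the same for the moment, N m; "gripper_width": finger opening in m.
Only numpy, scipy, OpenCV 4.12 (cv2) and the standard library are available. Lean on these libraries where they do the work, as an engineer would, in place of code of your own. Each camera call takes 0.05 s, during which the arm holds its last target. There are 200 camera calls.

## Task

Walk the heavy bench power supply forward into the counter bay ahead of it, with short pushes on its two rear corner bumpers in turn, until its front sits squarely home against the bay's front rail; then swing the steel keeper arm fully shut across behind it. Touch the supply only on those two bumpers, never on the case or fins, keep it flat and roughly in line with the bay, and never force anything: if it binds, ease off and push the other corner. Leave the other goods on the counter where they stand.

Things in the scene. Friction and masses are not known exactly. Their poses are not given: they have to be found in the camera images.
- dock: Fixed bay of low bright-steel rails on the counter, open towards the robot. x axis: the way in (away from the robot, within 0.15 rad of world x); y to the left; z up. Origin: on the counter at the middle of the supply's home place: the supply is home when supply lies on this origin with the same axes.
- bay_stop (a point): Middle of the front rail's rigid stop face, 12 mm above the counter, at x = +55 mm of dock. The rail is 206 mm long (y) and 24 mm high.
- bay_mouth (a point): Middle of the bay's mouth on the counter, x = -25 mm of dock. Side rails: rigid, 4 mm thick, 24 mm high, inner faces at dock y = +99 and -99 mm from x = +57 to +5 mm, then flaring to y = +115 and -115 at the mouth. The 190 mm wide supply has 4 mm play on each side and wedges if one corner is pushed too long.
- supply: Power supply, about 1.7 kg; weight and friction vary: 3 to 7 N slide it, and nearly as much pivots it by a corner. Case 110 mm deep (x), 190 wide (y), top at 70 mm, four hard feet. Origin: on the counter under the case's centre (without bumpers, fins); x to its front panel, away from the robot, y left, z up. Starts 70 to 100 mm short of home, up to 11 mm off the bay's line and 0.18 rad turned.
- supply_case: The grey case with front panel (meter, knob, terminals), and the aluminium heat-sink fins at the middle of its back; not to be touched. Same origin and axes as supply. The fins fill y = -43 to +43 mm and reach back to x = -73 mm, 4 mm short of the bumpers' rear faces.
- bumper_l: Left rear corner bumper, black rubber, 40 mm wide (y), standing 24 mm out behind the case, 8 to 68 mm above the counter. Origin: centre of its flat rear face, at x = -77, y = +75, z = 38 mm of supply, same axes: push along +x, at most 25 N, and touch it slowly (10 to 20 mm/s). Pushed 10 mm, this corner swings outwards some 5 mm, and the supply turns about 0.06 rad and advances 5 mm.
- bumper_r: Right rear corner bumper, the same at x = -77, y = -75 mm of supply.
- front_l (a point): Left lower front corner of the supply's case, 12 mm above the counter, at x = +55, y = +95 mm of supply. Home: at the dock's stop face (x = +55 mm of dock).
- front_r (a point): Right lower front corner of the case, at x = +55, y = -95 mm of supply.
- keeper (a joint): Keeper arm of the bay, turning level. 0 rad: points straight back to the robot (dock -x); growing values swing it inwards, anticlockwise from above; at its stop, 1.571 rad, it points to dock -y and lies across behind the left bumper, 2.5 mm clear of it when the supply is home. Starts at -0.4 to 0 rad and stays where left (1 to 2 N near its end swing it; not over 40 N).
- keeper_pivot (a point): Vertical pivot of the keeper, at x = -83.5, y = +150 mm of dock, 38 mm above the counter; a 24 mm hub, top at 56 mm. From it the keeper reaches 125 mm: a flat steel bar 8 mm thick, its upright sides from 28 to 48 mm above the counter.
- keeper_tip (a point): On the keeper bar's middle, 117 mm from the pivot, 38 mm above the counter. Above it stands a black thumb peg, 12 mm thick, from 48 to 74 mm above the counter.
- transformer: Open-frame mains transformer, 74 x 100 mm and 52 mm high, on the right of the supply's way. Loose bystander, not to be disturbed; origin under its centre.
- jar: Glass jar with steel lid, 52 mm across, 70 mm high, right of the bay. Loose bystander, not to be disturbed; origin under its centre.
- solder_reel: Steel reel, 56 mm across, 44 mm high, left of the bay, ahead of the keeper's pivot. Loose bystander, not to be disturbed; origin under its centre.
- multimeter: Yellow hand-held meter lying flat, 145 x 72 x 30 mm, left of the keeper. Loose bystander, not to be disturbed; origin under its centre.
- fuse_box: Small carton, 60 x 85 mm, 40 mm high, to the right, nearer the robot. Loose bystander, not to be disturbed; origin under its centre.
- capacitor: Can capacitor standing on its 60 mm black base, 49 mm high, left of the bay near the far tray. Loose bystander, not to be disturbed; origin under its centre.
Mind the look-alikes: they are no part of the job. Several things look just like the supply: the one meant starts nearest to the robot's base.

How it is judged:
By the outcome, as a careful person would: the job done as asked, in the order asked, and still so for the second after the job is handed in, with the robot touching nothing.
It also fails if it takes over 72 s, if anything falls off the work surface, if the arm or the gripper's body presses on something with over 40 N, if the wrist force passes 120 N, or if a joint passes its speed limit or range.

## Working session

There is one attempt and no reset: what is moved stays moved. The work goes in short steps, Python scripts to look and compute and a shell command to move; the robot and the scene stay as the last step left them, time stands still between calls to the robot, and variables do not carry over. Pictures are saved under pics/ and viewed, about 8 in all and at most 12, crops included, and the job is handed in when it is done.

```bash
ls; mkdir -p pics; python3 - <<'E'
from plant import *
import cv2
s=sense();print(s['time'],s['tcp_pos'],s['tool_rot'])
for n in ("top","scene"):
    cv2.imwrite(f"pics/{n}0.png",get_image(n)[:,:,::-1]);print(n,camera_info(n))
print(camera_info("wrist"))
E
```

```text
pics
0.0 [ 0.24600125 -0.54652557  0.22183133] [3.01908371 1.56902423 1.87112325]
top {'vfov': 44.31036978799509, 'cx': 275.66194887742347, 'cy': 212.02987855913562, 'k1': -0.1968087654108517, 'origin': array([ 0.43500631, -0.05300874,  1.53876919]), 'attitude': array([-3.02370974,  0.01259615, -1.56866022])}
scene {'vfov': 51.034093652751196, 'cx': 271.4036607044156, 'cy': 208.00296833088257, 'k1': 0.012456478910834387, 'origin': array([ 1.33111639, -0.54921788,  0.62329266]), 'attitude': array([-2.13705671, -0.01967662,  0.97351659])}
{'vfov': 70.17307984633707, 'cx': 282.6595063058551, 'cy': 209.9401849444888, 'k1': -0.05674049796331019, 'origin': array([ 0.32021861, -0.51367805,  0.38324283]), 'attitude': array([ 2.84120950e+00,  2.10023509e-03, -1.14827424e+00])}
```

View pics/top0.png

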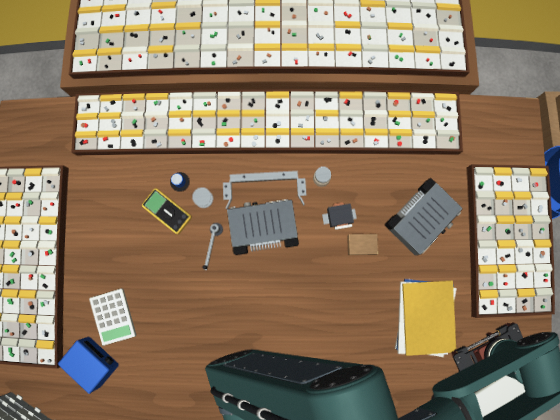

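View pics/scene0.png

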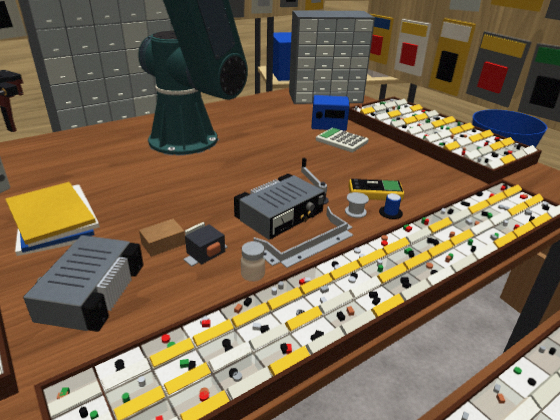

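The candidates are grey supplies at top (263,225), in front of the bay, and at top (425,217), off to the right and turned. I'll take the one at (263,225) and check its base distance with a close crop.

```bash
cat > h.py <<'E'
import numpy as np, cv2
from plant import *
from scipy.spatial.transform import Rotation as R
def cam(c):
    f=210/np.tan(np.radians(c['vfov'])/2); return f,R.from_euler('xyz',c['attitude']).as_matrix(),np.array(c['origin'])
def ray(c,uv,z):
    f,M,o=cam(c); d=(np.array(uv,float)-[c['cx'],c['cy']])/f; s=d.copy()
    for _ in range(20): s=d/(1+c['k1']*(s@s))
    w=M@np.array([*s,1]); return o+w*(z-o[2])/w[2]
def proj(c,p):
    f,M,o=cam(c); q=M.T@(np.array(p)-o); s=q[:2]/q[2]; return s*(1+c['k1']*(s@s))*f+[c['cx'],c['cy']]
E
python3 - <<'E'
from h import *
c=camera_info("top")
for uv in [(263,225),(425,217)]: p=ray(c,uv,.07);print(p,np.hypot(*p[:2]))
im=cv2.imread('pics/top0.png')[155:285,150:340]
cv2.imwrite('pics/crop0.png',cv2.resize(im,None,fx=4.2,fy=4.2,interpolation=cv2.INTER_CUBIC))
E
```

```text
[0.57153845 0.00201446 0.07      ] 0.571542002950722
[ 0.59467647 -0.46783081  0.07      ] 0.7566411119111985
```

View pics/crop0.png

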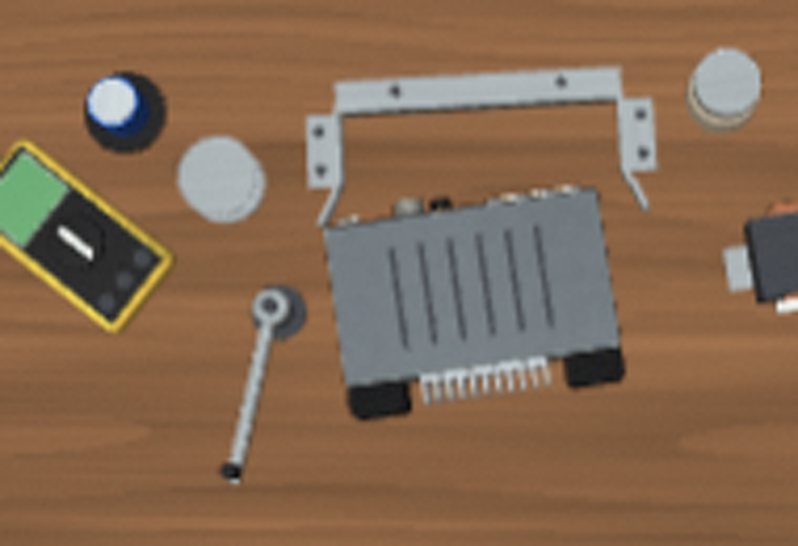

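Choice confirmed: the supply at (263,225) is 0.57 m from the base and the other is 0.76 m. In the crop, its top corners are FL (323,229), FR (598,190), RR (622,352) and RL (346,386). The stop edge runs (336,116)-(622,99), the hub is at (270,306) and the peg at (231,468).

```bash
cat >> h.py <<'E'
def fit(model,world):  # 2D rigid fit
    m=np.array(model,float);w=np.array(world)[:,:2];mc=m.mean(0);wc=w.mean(0);a=m-mc;b=w-wc
    th=np.arctan2((a[:,0]*b[:,1]-a[:,1]*b[:,0]).sum(),(a*b).sum());c,s=np.cos(th),np.sin(th);M=np.array([[c,-s],[s,c]])
    t=wc-M@mc; return t,th,(w-(m@M.T+t))*1000
E
python3 - <<'E'
from h import *
np.set_printoptions(precision=4,suppress=True)
c=camera_info("top"); P=lambda u,v,z: ray(c,(u/4.2+150-.4,v/4.2+155-.4),z)
t,th,r=fit([(.055,.095),(.055,-.095),(-.055,-.095),(-.055,.095)],[P(323,229,.07),P(598,190,.07),P(622,352,.07),P(346,386,.07)])
print('supply',t,th,r)
a,b=P(336,116,.024),P(622,99,.024);hub=P(270,306,.056);peg=P(231,468,.074)
print(a,b,hub,peg)
d=a-b;dth=np.arctan2(-d[0],d[1]);print('dock th from rail',dth,np.linalg.norm(d))
td,dth2,r=fit([(.055,.103),(.055,-.103),(-.0835,.15)],[a,b,hub]);print('dock',td,dth2,r)
v=peg-hub;print('keeper',np.arctan2(v[1],v[0])-dth2-np.pi, np.hypot(*v[:2]))
E
```

```text
supply [0.5761 0.0049] 0.1378180176157531 [[-0.2851  0.8313]
 [ 0.6158  0.6386]
 [-1.4748 -0.3898]
 [ 1.144  -1.0801]]
[0.704  0.1043 0.024 ] [ 0.7161 -0.0991  0.024 ] [0.5654 0.145  0.056 ] [0.4535 0.1678 0.074 ]
dock th from rail 0.059571530976228956 0.20372726428907342
dock [ 0.6557 -0.0003] 0.0527804418383362 [[-1.1668 -1.1386]
 [ 0.0947  1.2087]
 [ 1.0721 -0.0701]]
keeper -0.25372022740237465 0.11422078513493075
```

```bash
cat >> h.py <<'E'
def tool():
    s=sense(); return s,R.from_euler('xyz',s['tool_rot']).as_matrix(),np.array(s['tcp_pos'])
def togo(p,yaw=None,jaw=np.array([0,1.,0])):
    """shift in tool axes to world p; rotvec(deg) to tool x down, tool z along +-jaw"""
    s,M,t=tool(); d=M.T@(np.array(p)-t)
    x=np.array([0,0,-1.]); z=jaw*np.sign(jaw@M[:,2]); G=np.stack([x,np.cross(z,x),z],1)
    return np.round(d*1000,1),np.round(R.from_matrix(M.T@G).as_rotvec(degrees=True),1)
E
python3 - <<'E'
from h import *
np.set_printoptions(precision=4,suppress=True)
s,M,t=tool();print(M)
c=camera_info('wrist');print('cam offset in tool',M.T@(c['origin']-t))
th=.09;print(togo([.43,.07,.2],jaw=np.array([-np.sin(th),np.cos(th),0])));print(togo([.43,.07,.2],jaw=np.array([np.cos(th),np.sin(th),0])))
E
```

```text
[[-0.0005  0.9119  0.4103]
 [ 0.0017  0.4103 -0.9119]
 [-1.      0.0002 -0.0017]]
cam offset in tool [-0.1614  0.0812  0.0002]
(array([  22.8,  420.8, -486.7]), array([19.1, -0.1,  0. ]))
(array([  22.8,  420.8, -486.7]), array([-70.9,  -0.1,  -0.1]))
```

```bash
python3 -m handwheel '[0,0,0,7,0,0, 0,0,0,7,0,0, 0,0,0,7,0,0, 0,0.036,-0.034,0,0,0, 0,0.036,-0.034,0,0,0, 0,0.036,-0.034,0,0,0, 0,0.036,-0.034,0,0,0, 0,0.036,-0.034,0,0,0]' 0 20
python3 -m handwheel '[0,0,-0.049,0,0,0,0,0,-0.049,0,0,0,0,0,-0.049,0,0,0,0,0,-0.049,0,0,0,0,0,-0.049,0,0,0,0,0,-0.049,0,0,0,0,0,-0.049,0,0,0,0,0,-0.049,0,0,0]'
python3 - <<'E'
from h import *
th=.0555;print(togo([.43,.07,.2],jaw=np.array([-np.sin(th),np.cos(th),0])))
cv2.imwrite('pics/w1.png',get_image('wrist')[:,:,::-1])
c=camera_info('wrist');print(c['origin'])
E
```

```text
time: 0.9
tcp_pos: [0.4181, -0.3692, 0.2184]
tool_rot: [-2.441, 1.565, 2.3]
wrist_force: [-0.1, 0.0, 0.4]
gripper_width: 0.0273
time: 1.7
tcp_pos: [0.4078, 0.0297, 0.2182]
tool_rot: [-2.784, 1.565, 1.957]
wrist_force: [0.5, 0.4, 0.1]
gripper_width: 0.0003
(array([ 18.3,  23.4, -39.6]), array([-1.6, -0.3,  0.1]))
[0.48813398 0.03750329 0.37911766]
```

View pics/w1.png

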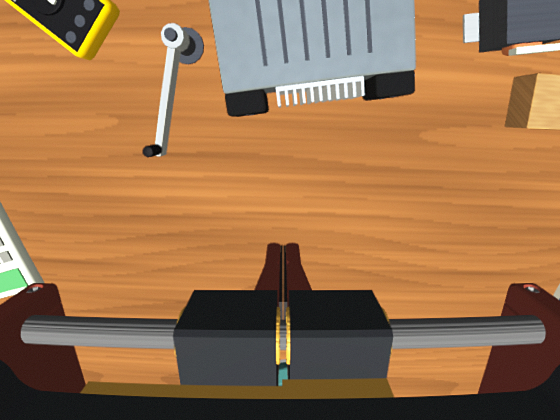

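The wrist view shows the bumpers' rear top edges, left (230,116)-(268,111) and right (366,100)-(413,95). The keeper peg is at (150,151) and the hub at (173,36).

```bash
python3 - <<'E'
from h import *
np.set_printoptions(precision=4,suppress=True)
c=camera_info('wrist');P=lambda u,v,z:ray(c,(u,v),z)
pts=[P(228,116,.066),P(268,111,.066),P(366,100,.066),P(414,95,.066)]
print(fit([(-.077,.095),(-.077,.055),(-.077,-.055),(-.077,-.095)],pts))
print('hub',P(173,36,.056),'peg',P(150,151,.074))
# target: 12 mm behind bumper_l, with supply est
t,th=np.array([.5761,.0049]),.138
for y in(.075,-.075):
    b=t+np.array([[np.cos(th),-np.sin(th)],[np.sin(th),np.cos(th)]])@[-.077,y];print('bumper',b,togo([b[0]-.03,b[1],.03],jaw=np.array([-np.sin(.0555),np.cos(.0555),0])))
E
```

```text
(array([0.5766, 0.0165]), np.float64(0.144530921814156), array([[ 0.4601, -3.433 ],
       [ 0.6583, -4.1142],
       [-1.1626,  7.7461],
       [ 0.0442, -0.1989]]))
hub [0.5624 0.1514 0.056 ] peg [0.4509 0.1757 0.074 ]
bumper [0.4895 0.0686] (array([188.2,  54.8, -28.1]), array([-1.3, -0.6,  0.2]))
bumper [ 0.5101 -0.08  ] (array([186.6,  70.6, 121. ]), array([-1.3, -0.6,  0.2]))
```

```bash
python3 -m handwheel '[0.046,0.0136,-0.007,-1.3,-0.6,0.2, 0.046,0.0136,-0.007,0,0,0, 0.046,0.0136,-0.007,0,0,0, 0.046,0.0136,-0.007,0,0,0, 0,0,0,0,0,0]'
python3 -c "
from h import *
print(togo([.4795,.0686,.03],jaw=np.array([-np.sin(.0555),np.cos(.0555),0])),sense()['wrist_force'])"
```

```text
time: 2.25
tcp_pos: [0.4638, 0.0736, 0.0304]
tool_rot: [1.367, 1.562, -0.136]
wrist_force: [-0.8, -0.1, 0.1]
gripper_width: 0.0005
(array([ 0.6, 15.3,  6. ]), array([ 0.7,  0.1, -0.5])) [-0.80948329 -0.13731368  0.09944277]
```

```bash
python3 -m handwheel '[0,0.003,0.003,0,0,0,0,0.003,0.003,0,0,0,0,0.002,0,0,0,0,0,0.002,0,0,0,0,0,0.002,0,0,0,0,0,0.002,0,0,0,0]' 
python3 -m handwheel '[0,0.002,0,0,0,0,0,0.002,0,0,0,0,0,0.002,0,0,0,0,0,0.002,0,0,0,0]'
```

```text
time: 2.85
tcp_pos: [0.4806, 0.0662, 0.039]
tool_rot: [1.409, 1.554, -0.095]
wrist_force: [-3.2, 0.3, -3.1]
gripper_width: 0.0001
time: 3.25
tcp_pos: [0.4808, 0.0664, 0.0387]
tool_rot: [0.81, 1.567, -0.693]
wrist_force: [-6.7, -1.5, 4.7]
gripper_width: 0.0003
```

```bash
python3 -m handwheel '[0,0.004,0,0,0,0,0,0.004,0,0,0,0,0,0.004,0,0,0,0]' 
python3 -m handwheel '[0.002,0.004,0,0,0,0,0.002,0.004,0,0,0,0,0.002,0.004,0,0,0,0]'; python3 -c "
from h import *
print(tool()[1])"
```

```text
time: 3.55
tcp_pos: [0.4838, 0.0677, 0.0378]
tool_rot: [-1.457, 1.557, -2.959]
wrist_force: [-8.2, -0.2, 6.3]
gripper_width: 0.0003
time: 3.85
tcp_pos: [0.4877, 0.069, 0.0308]
tool_rot: [-1.549, 1.543, -3.05]
wrist_force: [-7.9, -0.3, 6.0]
gripper_width: 0.0004
[[-2.81196165e-02  9.97146434e-01  7.00590916e-02]
 [-2.59690525e-03  7.00136966e-02 -9.97542650e-01]
 [-9.99601192e-01 -2.82324536e-02  6.20736507e-04]]
```

```bash
python3 -m handwheel '[0,0.005,0,0,0,0,0,0.005,0,0,0,0,0,0.005,0,0,0,0,0,0.005,0,0,0,0,0,0.005,0,0,0,0,0,0.005,0,0,0,0,0,0.005,0,0,0,0,0,0.005,0,0,0,0]' ; python3 - <<'E'
from h import *
im=get_image('top')[:,:,::-1][155:285,150:340]
cv2.imwrite('pics/crop1.png',cv2.resize(im,None,fx=4.2,fy=4.2,interpolation=cv2.INTER_CUBIC))
print(tool()[1])
E
```

```text
time: 4.65
tcp_pos: [0.5014, 0.0743, 0.0265]
tool_rot: [-1.629, 1.493, -3.129]
wrist_force: [-8.4, 0.5, 8.7]
gripper_width: 0.0006
[[-7.67748373e-02  9.94536439e-01  7.07311513e-02]
 [-8.05048953e-04  7.08786780e-02 -9.97484619e-01]
 [-9.97048131e-01 -7.66386614e-02 -4.64104845e-03]]
```

View pics/crop1.png

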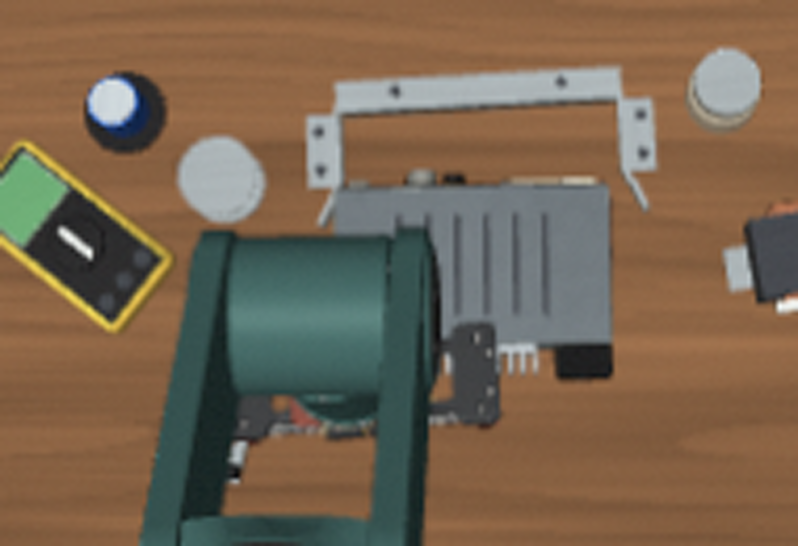

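The view shows the front edge from (335,188) to (610,184): the supply has turned to about -0.04 rad relative to the dock. The tool has tilted 4.4° under load, so I'll ease off, straighten it and push some more on the left.

```bash
python3 -m handwheel '[0,-0.008,0,0,0,4.4,0,0,0,0,0,0,0,0.002,0,0,0,0,0,0.002,0,0,0,0,0,0.002,0,0,0,0,0,0.003,0,0,0,0.3]' 
python3 -m handwheel '[0,0.005,0,0,0,0.5,0,0.005,0,0,0,0.5,0,0.005,0,0,0,0.5,0,0.005,0,0,0,0.5,0,0.005,0,0,0,0.5,0,0.005,0,0,0,0.5,0,0.005,0,0,0,0.5,0,0.005,0,0,0,0.5]'; python3 -c "
from h import *
print(tool()[1][:,:2])"
```

```text
time: 5.3
tcp_pos: [0.5077, 0.0752, 0.0275]
tool_rot: [2.204, 1.562, 0.704]
wrist_force: [-10.5, 0.4, 6.8]
gripper_width: 0.0004
time: 6.1
tcp_pos: [0.5209, 0.0796, 0.0232]
tool_rot: [2.084, 1.549, 0.582]
wrist_force: [-8.2, 0.3, 6.2]
gripper_width: 0.0005
[[ 0.01802602  0.9974126 ]
 [ 0.01187276  0.06938581]
 [-0.99976702  0.01880756]]
```

```bash
cat >> h.py <<'E'
DT,DTH=np.array([.6557,-.0003]),.0555
def case(im,side):
    """supply pose in dock frame (mm, rad) from RGB top picture; side 'l'/'r' = visible flank"""
    c=camera_info('top'); K=6
    b=cv2.resize(im,None,fx=K,fy=K,interpolation=cv2.INTER_CUBIC).astype(int)
    sat=b.max(2)-b.min(2); v=b.mean(2); r,g,bl=b[...,0],b[...,1],b[...,2]
    m=((v>85)&(v<150)&(bl>=r)&(bl-r<40)&(abs(g-bl)<18)).astype(np.uint8)
    m[:185*K//1]*=1; box=np.zeros_like(m); box[170*K:255*K,215*K:310*K]=1; m*=box
    m=cv2.morphologyEx(m,cv2.MORPH_OPEN,np.ones((9,9)))
    n,L,S,_=cv2.connectedComponentsWithStats(m); i=1+S[1:,4].argmax(); m=L==i
    x0,y0,w,h=S[i,:4]
    W=lambda u,v:ray(c,((u+.5)/K-.5,(v+.5)/K-.5),.07)[:2]
    cols=np.arange(x0+30,x0+w-30,6); f=np.array([W(u,m[:,u].argmax()) for u in cols])
    vx,vy,px,py=cv2.fitLine(f.astype(np.float32),cv2.DIST_HUBER,0,.0007,1e-5,1e-5).ravel()
    if vy<0: vx,vy=-vx,-vy
    th=np.arctan2(-vx,vy); ex=np.array([np.cos(th),np.sin(th)]); ey=np.array([-ex[1],ex[0]])
    rows=np.arange(y0+60,y0+min(h,34*K),6)
    s=np.array([W((m.shape[1]-1-m[v,::-1].argmax()) if side=='r' else m[v].argmax(),v) for v in rows])
    fx=np.array([px,py])@ex; sy=np.median(s@ey); sp=np.std(s@ey)
    t=ex*(fx-.055)+ey*(sy+(.095 if side=='r' else -.095)); d=t-DT; C,Sn=np.cos(DTH),np.sin(DTH)
    return np.round([(C*d[0]+Sn*d[1])*1000,(C*d[1]-Sn*d[0])*1000,th-DTH,sp*1000,np.std((f-[px,py])@ex)*1000,m.sum()/K/K],3),t
E
python3 - <<'E'
from h import *
im=cv2.imread('pics/top0.png')[:,:,::-1]
for s in'lr':print(case(im,s))
im=get_image('top');cv2.imwrite('pics/t2.png',im[:,:,::-1])
print(case(im,'r'))
im=im[155:285,150:340,::-1];cv2.imwrite('pics/crop2.png',cv2.resize(im,None,fx=4.2,fy=4.2,interpolation=cv2.INTER_CUBIC))
E
```

```text
(array([-7.846300e+01,  7.982000e+00,  9.700000e-02,  4.260000e-01,
        8.880000e-01,  2.412083e+03]), array([0.57691495, 0.00331755]))
(array([-7.887300e+01,  1.219500e+01,  9.700000e-02,  2.700000e-01,
        8.880000e-01,  2.412083e+03]), array([0.57627179, 0.0075015 ]))
(array([-5.287500e+01,  9.715000e+00, -1.240000e-01,  2.420000e-01,
        5.770000e-01,  2.028278e+03]), array([0.60236706, 0.00646723]))
```

View pics/crop2.png

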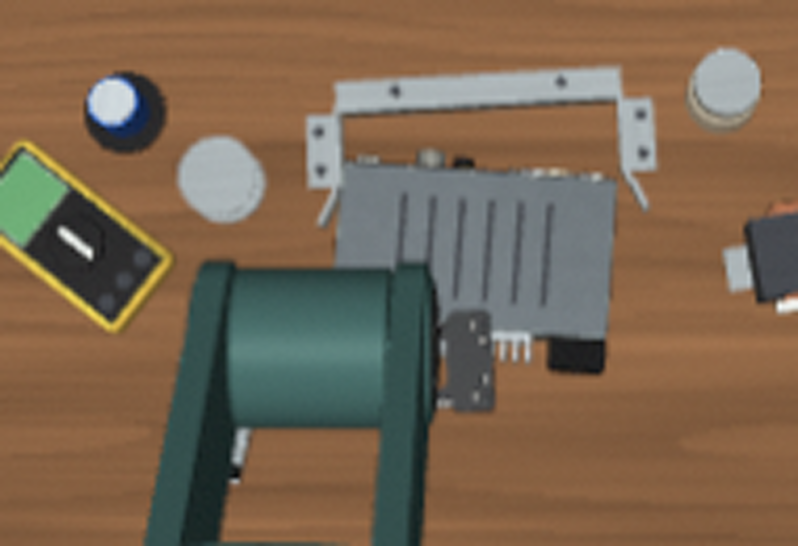

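The view agrees with the numbers (front edge (342,160)-(615,180)): x≈-53, y≈+7.6 after bias correction, yaw -0.124. Next is the right bumper.

```bash
sed -i "s/t=ex\*(fx-.055)+ey\*(sy+(.095 if side=='r' else -.095))/t=ex*(fx-.055)+ey*(sy+(.0929 if side=='r' else -.0929))/" h.py
cat >> h.py <<'E'
def plan(t,th,off=.02):
    """tool shifts (mm) to 'off' behind each bumper's face for supply world pose"""
    M=R.from_euler('z',th).as_matrix()[:2,:2]
    for n,y in(('L',.075),('R',-.075)):
        b=np.array(t)+M@[-.077,y]; print(n,np.round(b,4),*togo([b[0]-off,b[1],.03],jaw=np.array([-np.sin(DTH),np.cos(DTH),0])))
def look(side):
    q,t=case(get_image('top'),side); print('dock x,y,th',q); plan(t,q[2]+DTH)
    print(np.round(sense()['wrist_force'],1),sense()['time'])
E
python3 -m handwheel '[-0.003,-0.022,0,0,0,0,-0.002,-0.005,0.047,0,0,0,-0.002,-0.003,0.047,0,0,0,0,-0.002,0.047,0,0,0,0,0,0,0,0,0]'
python3 -c "
from h import *
look('l')"
```

```text
time: 6.65
tcp_pos: [0.5056, -0.0667, 0.0285]
tool_rot: [1.917, 1.544, 0.422]
wrist_force: [0.5, 0.3, 0.8]
gripper_width: 0.0003
dock x,y,th [-5.284500e+01  7.224000e+00 -1.260000e-01  4.100000e-01  5.930000e-01
  2.052917e+03]
L [0.531  0.0842] [   0.3   17.4 -147.9] [ 1.2 -0.6 -1.4]
R [ 0.5204 -0.0654] [-1.8 -4.4  0.5] [ 1.2 -0.6 -1.4]
[0.4 0.8 0.4] 6.7
```

```bash
python3 -m handwheel '[0,0.002,0,1.2,0,-1.2,0,0.002,0,0,0,0,0,0.002,0,0,0,0]'
python3 -m handwheel '[0,0.004,0,0,0,0.5,0,0.005,0,0,0,0.5,0,0.005,0,0,0,0.5,0,0.005,0,0,0,0.5,0,0.005,0,0,0,0.5,0,0.005,0,0,0,0.5,0,0.005,0,0,0,0.5,0,0.005,0,0,0,0.5]'
python3 -c "
from h import *
look('l')"
```

```text
time: 7.0
tcp_pos: [0.511, -0.063, 0.028]
tool_rot: [3.105, 1.559, 1.588]
wrist_force: [-5.4, -3.4, 3.2]
gripper_width: 0.0005
time: 7.8
tcp_pos: [0.5198, -0.0499, 0.0224]
tool_rot: [2.454, 1.543, 0.957]
wrist_force: [-8.9, -2.8, 4.1]
gripper_width: 0.0004
dock x,y,th [-4.67790e+01  9.59500e+00 -9.50000e-02  1.46400e+00  7.50000e-01
  1.85325e+03]
L [0.5345 0.0847] [  -4.7    4.7 -134.5] [ 1.  -1.3 -1. ]
R [ 0.5286 -0.0652] [ -8.2 -12.2  14.5] [ 1.  -1.3 -1. ]
[-8.2 -1.1  3.2] 7.85
```

```bash
python3 -m handwheel '[-0.003,-0.018,0,1,0,-0.5,-0.002,0,-0.046,0,0,0,0,0.006,-0.046,0,0,0,0,0.01,-0.042,0,0,0,0,0,0,0,0,0]'
python3 -c "
from h import *
look('r')"
```

```text
time: 8.35
tcp_pos: [0.509, 0.0902, 0.0299]
tool_rot: [2.765, 1.546, 1.251]
wrist_force: [-0.4, -0.4, -0.2]
gripper_width: 0.0003
dock x,y,th [-4.682900e+01  9.558000e+00 -9.100000e-02  3.190000e-01  7.520000e-01
  2.214306e+03]
L [0.5341 0.0843] [-0.4  5.7  4.5] [ 0.1 -1.3 -0.4]
R [ 0.5288 -0.0656] [ -3.9  -8.2 153.8] [ 0.1 -1.3 -0.4]
[-0.5 -1.2  1.1] 8.4
```

```bash
python3 -m handwheel '[0,0.005,0.002,0,0,0,0,0.005,0.002,0,0,0,0,0.002,0,0,0,0,0,0.002,0,0,0,0,0,0.002,0,0,0,0.3]'
python3 -m handwheel '[0,0.004,0,0,0,0.5,0,0.005,0,0,0,0.5,0,0.005,0,0,0,0.5,0,0.005,0,0,0,0.5,0,0.005,0,0,0,0.5,0,0.005,0,0,0,0.5,0,0.005,0,0,0,0.5,0,0.005,0,0,0,0.5]'
python3 -c "
from h import *
look('r')"
```

```text
time: 8.9
tcp_pos: [0.5252, 0.0824, 0.0293]
tool_rot: [2.631, 1.546, 1.116]
wrist_force: [-3.0, 1.7, 1.2]
gripper_width: 0.0008
time: 9.7
tcp_pos: [0.5287, 0.0831, 0.0243]
tool_rot: [2.498, 1.536, 0.977]
wrist_force: [-7.5, 0.4, 6.5]
gripper_width: 0.0002
dock x,y,th [-4.464500e+01  9.267000e+00 -1.150000e-01  1.970000e-01  7.160000e-01
  2.004111e+03]
L [0.5382 0.0859] [ -5.9 -10.2  -3.6] [-0.3 -1.6 -1.2]
R [ 0.5293 -0.0638] [-10.4 -26.5 145.5] [-0.3 -1.6 -1.2]
[-8.1  1.1  5.5] 9.75
```

```bash
python3 -m handwheel '[-0.001,0.006,0,0,0,0.6,-0.001,0.006,0,0,0,0.6,-0.001,0.006,0,0,0,0.6,-0.001,0.006,0,0,0,0.6,-0.001,0.006,0,0,0,0.6,-0.001,0.006,0,0,0,0.6]'
python3 -c "
from h import *
look('r')"
```

```text
time: 10.35
tcp_pos: [0.5392, 0.0846, 0.0243]
tool_rot: [2.259, 1.519, 0.733]
wrist_force: [-6.0, 1.1, -0.9]
gripper_width: 0.0005
dock x,y,th [-3.791400e+01  6.973000e+00 -1.620000e-01  2.170000e-01  7.100000e-01
  2.051778e+03]
L [0.5489 0.0873] [ -6.  -10.3  -3.4] [-0.6 -1.9 -2.3]
R [ 0.5329 -0.0618] [-11.8 -32.8 144.8] [-0.6 -1.9 -2.3]
[-5.6  2.6 -1.8] 10.4
```

```bash
python3 -m handwheel '[-0.004,-0.022,0,-0.6,-1.9,-2.3,-0.003,-0.006,0.049,0,0,0,0,-0.004,0.049,0,0,0,0,0,0.05,0,0,0,0,0,0,0,0,0]'
python3 -c "
from h import *
look('l')"
```

```text
time: 10.9
tcp_pos: [0.5157, -0.0666, 0.0304]
tool_rot: [0.512, 1.568, -0.996]
wrist_force: [0.4, 0.3, -0.9]
gripper_width: 0.0002
dock x,y,th [-3.76970e+01  6.84500e+00 -1.62000e-01  1.37200e+00  7.14000e-01
  1.93075e+03]
L [0.5491 0.0872] [  -0.    24.  -150.2] [0.4 0.  0. ]
R [ 0.5331 -0.0619] [ 0.1 -1.3 -2.4] [0.4 0.  0. ]
[-0.1  0.   0.7] 10.95
```

```bash
python3 -m handwheel '[0,0.003,0,0,0,0,0,0.002,0,0,0,0,0,0.002,0,0,0,0,0,0.002,0.0005,0,0,0]'
python3 -m handwheel '[0,0.005,0.0015,0,0,0.3,0,0.006,0.0015,0,0,0.4,0,0.006,0.0015,0,0,0.4,-0.001,0.006,0.0015,0,0,0.4,-0.001,0.006,0.0015,0,0,0.4,-0.001,0.006,0.0015,0,0,0.4]'
python3 -c "
from h import *
look('l')"
```

```text
time: 11.35
tcp_pos: [0.5229, -0.0611, 0.0298]
tool_rot: [-1.836, 1.568, 2.94]
wrist_force: [-3.6, -1.8, 1.4]
gripper_width: 0.0002
time: 11.95
tcp_pos: [0.5373, -0.0619, 0.0284]
tool_rot: [-2.802, 1.564, 1.986]
wrist_force: [-10.5, -6.0, 1.6]
gripper_width: 0.0002
dock x,y,th [-2.855500e+01  9.050000e+00 -9.800000e-02  1.544000e+00  5.760000e-01
  1.695972e+03]
L [0.5529 0.0854] [  -0.6    6.2 -147.3] [ 1.2 -0.4  0.1]
R [ 0.5466 -0.0645] [ -1.6 -11.5   1.6] [ 1.2 -0.4  0.1]
[-6.1 -3.5 -1.5] 12.0
```

```bash
python3 -m handwheel '[0,-0.018,0,1.2,0,0,0,0,-0.049,0,0,0,0,0.006,-0.049,0,0,0,0,0.01,-0.049,0,0,0,0,0,0,0,0,0]'
python3 -c "
from h import *
look('r')"
```

```text
time: 12.5
tcp_pos: [0.5289, 0.0883, 0.0289]
tool_rot: [-3.129, 1.565, 1.635]
wrist_force: [0.4, -0.5, 1.3]
gripper_width: 0.0006
dock x,y,th [-2.829400e+01  7.803000e+00 -9.600000e-02  2.000000e-01  6.090000e-01
  2.141889e+03]
L [0.5531 0.084 ] [-1.3  4.7  2.4] [-0.2 -0.3  0.1]
R [ 0.547  -0.0659] [ -2.   -9.1 151.8] [-0.2 -0.3  0.1]
[-0.4 -0.5  0. ] 12.55
```

```bash
python3 -m handwheel '[0,0.004,0.001,0,0,0,0,0.004,0.001,0,0,0,0,0.002,0,0,0,0,0,0.002,0,0,0,0,0,0.002,0,0,0,0.2]'
python3 -m handwheel '[0,0.005,0,0,0,0.3,0,0.006,0,0,0,0.4,-0.001,0.006,0,0,0,0.4,-0.001,0.006,0,0,0,0.4,-0.001,0.006,0,0,0,0.4,-0.001,0.006,0,0,0,0.4]'
python3 -c "
from h import *
look('r')"
```

```text
time: 13.05
tcp_pos: [0.5434, 0.0816, 0.0284]
tool_rot: [2.763, 1.566, 1.242]
wrist_force: [0.1, -0.2, -0.2]
gripper_width: 0.0001
time: 13.65
tcp_pos: [0.5558, 0.0827, 0.0276]
tool_rot: [3.1, 1.562, 1.573]
wrist_force: [-6.7, 1.7, 1.8]
gripper_width: 0.0005
dock x,y,th [-1.979200e+01  4.862000e+00 -1.540000e-01  6.900000e-01  6.240000e-01
  1.871194e+03]
L [0.5664 0.0857] [-2.4 -9.9 -3.4] [-0.7 -0.5 -0.1]
R [ 0.5517 -0.0636] [ -3.8 -31.  145.1] [-0.7 -0.5 -0.1]
[-4.6  2.9 -0.9] 13.7
```

```bash
python3 -m handwheel '[-0.002,-0.022,0,-0.6,-0.5,0,-0.002,-0.005,0.049,0,0,0,0,-0.004,0.049,0,0,0,0,0.002,0.049,0,0,0,0,0.002,0,0,0,0]'
python3 -m handwheel '[0,0.003,0,0,0,0,0,0.002,0,0,0,0,0,0.002,0,0,0,0,0,0.002,0.0005,0,0,0,0,0.003,0.0005,0,0,0]'
python3 -c "
from h import *
look('l')"
```

```text
time: 14.2
tcp_pos: [0.5375, -0.069, 0.0313]
tool_rot: [1.554, 1.568, 0.041]
wrist_force: [-0.1, 0.7, -0.2]
gripper_width: 0.0004
time: 14.7
tcp_pos: [0.5418, -0.0667, 0.0298]
tool_rot: [-1.77, 1.558, 3.002]
wrist_force: [-8.9, -2.9, 3.2]
gripper_width: 0.0008
dock x,y,th [-1.891500e+01  6.329000e+00 -1.600000e-01  1.582000e+00  6.210000e-01
  1.673444e+03]
L [0.5677 0.0876] [-1.000e-01  1.500e+01 -1.534e+02] [ 0.2 -0.1  0.7]
R [ 0.5521 -0.0616] [-0.2 -9.5 -5.5] [ 0.2 -0.1  0.7]
[-6.6 -3.1  2.8] 14.75
```

```bash
python3 -m handwheel '[0,0.006,0.0005,0,0,0.3,0,0.006,0.0005,0,0,0.3,0,0.006,0.0005,0,0,0.4,-0.001,0.006,0.001,0,0,0.4,-0.001,0.006,0.001,0,0,0.4,-0.001,0.006,0.001,0,0,0.4]'
python3 -c "
from h import *
look('l')"
```

```text
time: 15.35
tcp_pos: [0.5567, -0.0592, 0.0272]
tool_rot: [-2.043, 1.554, 2.745]
wrist_force: [-6.9, -5.5, 1.0]
gripper_width: 0.0002
dock x,y,th [-8.357000e+00  7.505000e+00 -8.900000e-02  1.596000e+00  1.337000e+00
  1.541556e+03]
L [0.5725 0.0843] [  -1.8    5.8 -143.3] [ 1.1 -0.4  0.8]
R [ 0.5675 -0.0656] [ -2.7 -10.4   5.8] [ 1.1 -0.4  0.8]
[-5.5 -3.8 -1.9] 15.4
```

```bash
python3 -m handwheel '[0,-0.018,0,1,0,0,0,0,-0.049,0,0,0,0,0.006,-0.047,0,0,0,0,0.011,-0.047,0,0,0,0,0,0,0,0,0]'
python3 -m handwheel '[0,0.004,0,0,0,0,0,0.003,0,0,0,0,0,0.002,0,0,0,0,0,0.002,0,0,0,0,0,0.002,0,0,0,0.2]'
python3 - <<'E'
from h import *
look('r')
im=get_image('top');cv2.imwrite('pics/t3.png',im[:,:,::-1])
im=im[155:285,150:340,::-1];cv2.imwrite('pics/crop3.png',cv2.resize(im,None,fx=4.2,fy=4.2,interpolation=cv2.INTER_CUBIC))
E
```

```text
time: 15.9
tcp_pos: [0.5484, 0.0927, 0.0279]
tool_rot: [-2.174, 1.557, 2.598]
wrist_force: [-0.6, -0.7, -0.4]
gripper_width: 0.0004
time: 16.4
tcp_pos: [0.5611, 0.0947, 0.0274]
tool_rot: [-2.275, 1.558, 2.501]
wrist_force: [-3.9, 1.4, 2.9]
gripper_width: 0.0008
dock x,y,th [-8.2810e+00  5.7790e+00 -8.7000e-02  3.7400e-01  1.0910e+00  1.9725e+03]
L [0.5725 0.0824] [-2.7 -9.2 11.7] [ 0.5 -0.5  0.6]
R [ 0.5678 -0.0675] [ -3.7 -23.4 161. ] [ 0.5 -0.5  0.6]
[-0.6 -0.3  0.1] 16.45
```

View pics/crop3.png

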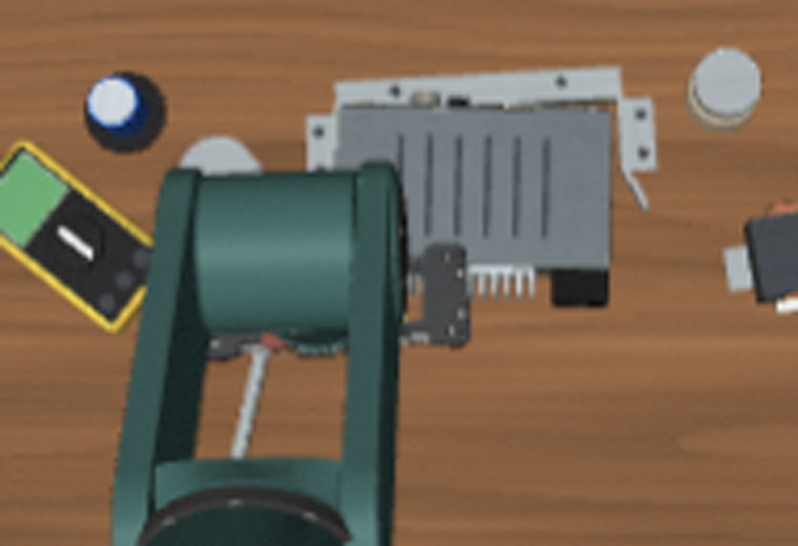

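The view shows the front-left corner nearly at the stop, with a 16 mm gap remaining at the right. The right flank is clear, so I'll push right only until the front meets the rail.

```bash
python3 -m handwheel '[0,-0.02,0,0.5,0,0.5,0,-0.004,0.049,0,0,0,0,-0.002,0.049,0,0,0,0,0,0.049,0,0,0,0,0.002,0.012,0,0,0]'
python3 -m handwheel '[0,0.004,0,0,0,0,0,0.002,0,0,0,0,0,0.002,0,0,0,0,0,0.002,0.0005,0,0,0,0,0.003,0.0005,0,0,0]'
python3 -m handwheel '[0,0.005,0.0012,0,0,0.3,0,0.006,0.0012,0,0,0.4,0,0.006,0.0012,0,0,0.4,-0.001,0.006,0.0012,0,0,0.4,-0.001,0.006,0.0012,0,0,0.4]'
python3 -c "
from h import *
look('l')"
```

```text
time: 17.0
tcp_pos: [0.547, -0.0698, 0.0267]
tool_rot: [2.567, 1.563, 1.055]
wrist_force: [-0.2, 1.0, -0.0]
gripper_width: 0.0007
time: 17.5
tcp_pos: [0.5581, -0.0688, 0.0263]
tool_rot: [-3.031, 1.563, 1.739]
wrist_force: [-8.9, -5.3, 4.9]
gripper_width: 0.0001
time: 18.0
tcp_pos: [0.5684, -0.0678, 0.0244]
tool_rot: [-2.805, 1.559, 1.977]
wrist_force: [-6.9, -4.7, 0.0]
gripper_width: 0.0007
dock x,y,th [-1.678000e+00  7.774000e+00 -2.500000e-02  1.180000e+00  1.844000e+00
  1.624833e+03]
L [0.5743 0.08  ] [  -3.9   -4.5 -148.6] [ 0.8 -0.6  0.2]
R [ 0.5789 -0.0699] [ -5.5 -10.3   1.3] [ 0.8 -0.6  0.2]
[-4.6 -3.8 -0.3] 18.05
```

```bash
python3 -m handwheel '[0,0.006,0.001,0,0,0.4,0,0.006,0.001,0,0,0.4,-0.001,0.006,0.001,0,0,0.4]'
python3 -m handwheel '[-0.001,0.006,0.001,0,0,0.4,-0.001,0.006,0.001,0,0,0.4]'
python3 -c "
from h import *
look('l')"
```

```text
time: 18.35
tcp_pos: [0.573, -0.0673, 0.0229]
tool_rot: [-2.527, 1.556, 2.262]
wrist_force: [-11.1, -9.9, 3.0]
gripper_width: 0.0003
time: 18.55
tcp_pos: [0.5732, -0.0675, 0.0229]
tool_rot: [-2.225, 1.55, 2.569]
wrist_force: [-15.6, -7.0, 9.2]
gripper_width: 0.0005
dock x,y,th [1.134000e+00 6.159000e+00 4.000000e-03 1.278000e+00 1.664000e+00
 1.524889e+03]
L [0.5752 0.0762] [  -5.1   -6.4 -144.8] [ 1.5 -0.7  1. ]
R [ 0.5841 -0.0735] [-7.  -9.7  5.2] [ 1.5 -0.7  1. ]
[-14.   -7.    8.5] 18.6
```

```bash
python3 -m handwheel '[-0.005,-0.018,0,1.5,0,1,-0.003,-0.004,-0.047,0,0,0,0,0,-0.047,0,0,0,0,0.004,-0.045,0,0,0,0,0.002,0,0,0,0]'
python3 - <<'E'
from h import *
look('r')
im=get_image('top');cv2.imwrite('pics/t4.png',im[:,:,::-1])
a=cv2.resize(im[155:265,200:330,::-1],None,fx=6,fy=5.4,interpolation=cv2.INTER_CUBIC);cv2.imwrite('pics/crop4.png',a)
E
```

```text
time: 19.1
tcp_pos: [0.547, 0.0761, 0.0329]
tool_rot: [-2.999, 1.558, 1.768]
wrist_force: [0.8, -0.4, 0.2]
gripper_width: 0.0005
dock x,y,th [9.740000e-01 4.315000e+00 1.000000e-03 2.480000e-01 1.742000e+00
 2.097306e+03]
L [0.5753 0.0746] [2.8 7.7 0. ] [-0.  -0.7  0.1]
R [ 0.5838 -0.0752] [  1.   8. 150.] [-0.  -0.7  0.1]
[ 0.4 -0.1  0.6] 19.15
```

View pics/crop4.png

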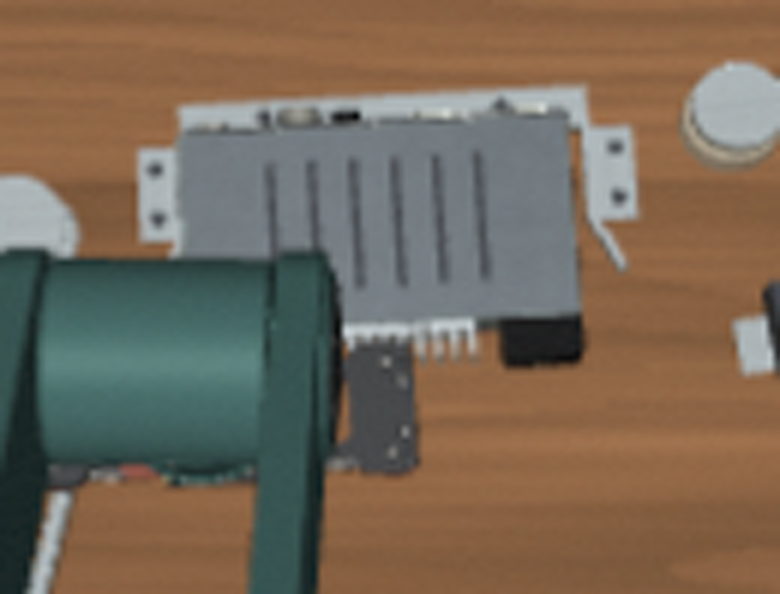

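The view shows the front flush with the rail, the case square, and about 7 mm of gap at the right flank (it lies against the left rail, within the play). A gentle left push will confirm it is seated.

```bash
python3 -m handwheel '[0,0.005,0,0,0,0,0,0.004,0,0,0,0,0,0.002,0,0,0,0,0,0.002,0,0,0,0,0,0.002,0,0,0,0,0,0.002,0,0,0,0]'
python3 -m handwheel '[0,0.003,0,0,0,0.2,0,0.005,0,0,0,0.3,0,0.006,0,0,0,0.4]'
python3 -m handwheel '[0,0.007,0,0,0,0.4,0,0.007,0,0,0,0.4]'
```

```text
time: 19.8
tcp_pos: [0.5651, 0.0692, 0.0321]
tool_rot: [-2.712, 1.559, 2.049]
wrist_force: [-6.8, 0.7, 3.8]
gripper_width: 0.0003
time: 20.1
tcp_pos: [0.5664, 0.0695, 0.0303]
tool_rot: [-2.328, 1.553, 2.432]
wrist_force: [-14.6, -1.6, 10.4]
gripper_width: 0.0004
time: 20.3
tcp_pos: [0.5659, 0.0697, 0.0284]
tool_rot: [-2.043, 1.542, 2.718]
wrist_force: [-14.8, -2.0, 10.4]
gripper_width: 0.0004
```

```bash
python3 -m handwheel '[-0.002,-0.02,0,1,0,0,-0.002,0,0.049,0,0,0,0,0,0.049,0,0,0,0,0.004,0.049,0,0,0,0,0.006,0,0,0,0]'
python3 -m handwheel '[0,0.004,0,0,0,0,0,0.002,0,0,0,0,0,0.002,0,0,0,0,0,0.002,0,0,0,0,0,0.002,0,0,0,0,0,0.002,0,0,0,0]'
python3 -m handwheel '[0,0.003,0,0,0,0.2,0,0.005,0,0,0,0.3,0,0.006,0,0,0,0.4]'
python3 -m handwheel '[0,0.007,0,0,0,0.4,0,0.007,0,0,0,0.4]'
```

```text
time: 20.8
tcp_pos: [0.5591, -0.0812, 0.0306]
tool_rot: [-1.992, 1.541, 2.756]
wrist_force: [0.7, -0.1, 1.0]
gripper_width: 0.0004
time: 21.4
tcp_pos: [0.5736, -0.0774, 0.0299]
tool_rot: [-2.002, 1.539, 2.748]
wrist_force: [-6.9, -4.0, 3.3]
gripper_width: 0.0008
time: 21.7
tcp_pos: [0.5731, -0.0758, 0.0281]
tool_rot: [-1.911, 1.528, 2.845]
wrist_force: [-14.4, -4.1, 10.0]
gripper_width: 0.0001
time: 21.9
tcp_pos: [0.5725, -0.0746, 0.0264]
tool_rot: [-1.867, 1.515, 2.892]
wrist_force: [-16.7, -5.7, 13.1]
gripper_width: 0.0006
```

Both corners stand firm at home under 15 N. Now I'll back off, rise and go over to the outer side of the keeper.

```bash
python3 -m handwheel '[-0.004,-0.03,0,0,0,0,-0.045,-0.02,0,0,0,0,-0.045,-0.02,0,0,0,0,0,0,-0.049,0,0,0,0,0,-0.049,0,0,0,0,0,-0.049,0,0,0,0,0,-0.049,0,0,0,0,0,-0.049,0,0,0]'
python3 - <<'E'
from h import *
look('r')
print(togo([.482,.196,.11],jaw=np.array([-np.sin(DTH),np.cos(DTH),0])))
E
```

```text
time: 22.7
tcp_pos: [0.495, 0.1675, 0.1326]
tool_rot: [-1.881, 1.517, 2.868]
wrist_force: [0.2, -0.6, 0.2]
gripper_width: 0.0004
dock x,y,th [ 2.216000e+00  4.083000e+00 -6.000000e-03  2.570000e-01  1.494000e+00
  2.420694e+03]
L [0.5771 0.075 ] [ 97.7  63.6 104.1] [-0.9 -1.2  2.9]
R [ 0.5845 -0.0748] [ 94.5  65.  254.1] [-0.9 -1.2  2.9]
[0.3 5.4 1.1] 22.75
(array([ 24. , -10.5, -21.4]), array([-0.9, -1.2,  2.9]))
```

```bash
python3 -m handwheel '[0,-0.01,-0.022,-0.9,-1.2,2.9,0,0,0,0,0,0,0,0,0,0,0,0]'
python3 - <<'E'
from h import *
print(togo([.482,.196,.033],jaw=np.array([-np.sin(DTH),np.cos(DTH),0])),sense()['wrist_force'])
c=camera_info('wrist');cv2.imwrite('pics/w2.png',get_image('wrist')[:,:,::-1])
piv=[.564,.145];b=np.pi+DTH-.25
print(proj(c,[*piv,.056]),[proj(c,[piv[0]+.117*np.cos(b),piv[1]+.117*np.sin(b),.074])])
E
```

```text
time: 23.05
tcp_pos: [0.4831, 0.2014, 0.1342]
tool_rot: [1.778, 1.567, 0.271]
wrist_force: [0.2, -0.1, -0.2]
gripper_width: 0.0006
(array([101.2,  -1.9,   5.4]), array([ 0.5, -0. , -0.2])) [ 0.18380421 -0.1066096  -0.20751889]
[361.46646149 124.056097  ] [array([320.62736086, 266.4200618 ])]
```

View pics/w2.png

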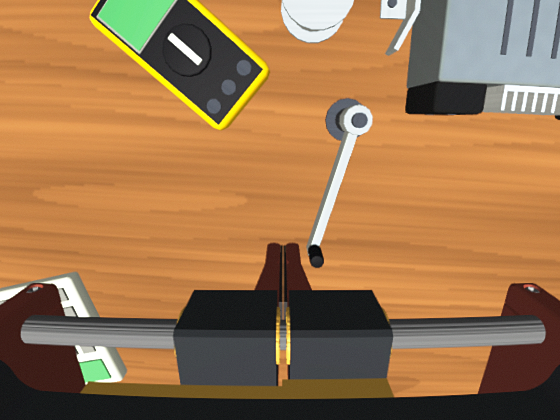

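The view shows the hub at (357,120) and the peg at (318,256), with the fingers' line left of the bar. Everything is as predicted, so I'll go down and start the swing.

```bash
python3 -m handwheel '[0.034,0,0,0,0,0,0.034,0,0,0,0,0,0.033,0,0,0,0,0,0,0,0,0,0,0]'
python3 -m handwheel '[0,0,0.004,0,0,0,0,0,0.004,0,0,0,0,0,0.003,0,0,0,0,0,0.003,0,0,0,0,0,0.003,0,0,0,0,0,0.003,0,0,0,0,0,0.004,0,0,0]'
python3 -m handwheel '[0,0,0.006,0,0,0,0,0,0.006,0,0,0,0,0,0.006,0,0,0]'
```

```text
time: 23.5
tcp_pos: [0.4882, 0.1981, 0.0322]
tool_rot: [1.812, 1.562, 0.299]
wrist_force: [-1.0, -0.3, 0.1]
gripper_width: 0.0004
time: 24.2
tcp_pos: [0.494, 0.1715, 0.0377]
tool_rot: [1.835, 1.555, 0.318]
wrist_force: [-2.1, 1.5, -0.1]
gripper_width: 0.001
time: 24.5
tcp_pos: [0.4938, 0.1527, 0.0377]
tool_rot: [1.898, 1.556, 0.382]
wrist_force: [-1.4, 2.9, 1.3]
gripper_width: 0.0005
```

```bash
cat >> h.py <<'E'
def kp():
    s,M,t=tool(); d=t[:2]-[.564,.145]; C,S=np.cos(DTH),np.sin(DTH)
    print('finger rel pivot, dock axes mm',np.round([1000*(C*d[0]+S*d[1]),1000*(C*d[1]-S*d[0])],1),'z',t[2],'tilt',togo(t,jaw=np.array([-S,C,0]))[1],np.round(s['wrist_force'],1))
E
python3 -m handwheel '[0.001,-0.004,0.006,0,0,0,0.001,-0.004,0.006,0,0,0,0.001,-0.003,0.006,0,0,0,0.001,-0.003,0.006,0,0,0,0,-0.003,0.006,0,0,0]'
python3 -c "
from h import *
kp()"
```

```text
time: 25.0
tcp_pos: [0.4804, 0.1193, 0.0335]
tool_rot: [1.828, 1.551, 0.312]
wrist_force: [0.5, 1.5, -0.8]
gripper_width: 0.001
finger rel pivot, dock axes mm [-84.9 -21. ] z 0.033476846921741625 tilt [-0.1 -0.3 -1.1] [ 0.5  1.5 -0.8]
```

```bash
python3 -m handwheel '[0,0.001,0.006,0,0,0,0,0.002,0.006,0,0,0,0,0.002,0.006,0,0,0,0,0.003,0.006,0,0,0,0,0.003,0.006,0,0,-0.5]'
python3 -c "
from h import *
kp()"
```

```text
time: 25.5
tcp_pos: [0.4912, 0.0869, 0.033]
tool_rot: [2.247, 1.563, 0.731]
wrist_force: [-0.6, 2.0, -0.2]
gripper_width: 0.0003
finger rel pivot, dock axes mm [-75.9 -54. ] z 0.03300911264598279 tilt [-0.1 -0.3 -0.3] [-0.6  2.  -0.2]
```

```bash
python3 -m handwheel '[0,0.005,0.005,0,0,0,0,0.006,0.005,0,0,0,0,0.006,0.004,0,0,0,0,0.006,0.004,0,0,0,0,0.006,0.003,0,0,0]'
python3 -c "
from h import *
kp()"
```

```text
time: 26.0
tcp_pos: [0.5233, 0.0652, 0.0327]
tool_rot: [2.503, 1.565, 0.986]
wrist_force: [-1.0, 1.0, 0.7]
gripper_width: 0.0003
finger rel pivot, dock axes mm [-45.1 -77.4] z 0.0326833498736417 tilt [-0.1 -0.3 -0.2] [-1.   1.   0.7]
```

```bash
python3 -m handwheel '[0,0.005,0.002,0,0,0,0,0.005,0.002,0,0,0,0,0.005,0.002,0,0,0,0,0.004,0.001,0,0,0,0,0.003,0.001,0,0,0,0,0.003,0,0,0,0,0,0.003,0,0,0,0]'
python3 -c "
from h import *
kp()"
```

```text
time: 26.7
tcp_pos: [0.5537, 0.0574, 0.0324]
tool_rot: [2.67, 1.567, 1.154]
wrist_force: [-1.8, -1.2, 0.7]
gripper_width: 0.0003
finger rel pivot, dock axes mm [-15.1 -86.9] z 0.03238964976146934 tilt [-0.1 -0.2 -0.1] [-1.8 -1.2  0.7]
```

```bash
python3 -m handwheel '[0,0.003,0,0,0,0,0,0.003,0,0,0,0,0,0.003,0,0,0,0]'
python3 -m handwheel '[0,0.004,0,0,0,0.2,0,0.004,0,0,0,0.2]'
python3 -c "
from h import *
kp()"
```

```text
time: 27.0
tcp_pos: [0.5569, 0.0575, 0.0317]
tool_rot: [-1.906, 1.56, 2.862]
wrist_force: [-8.2, -2.1, 6.0]
gripper_width: 0.001
time: 27.2
tcp_pos: [0.5568, 0.0578, 0.0307]
tool_rot: [-1.773, 1.552, 2.996]
wrist_force: [-9.1, -0.8, 7.6]
gripper_width: 0.0006
finger rel pivot, dock axes mm [-12.  -86.6] z 0.030744489694863885 tilt [ 0.  -0.2  1.1] [-9.1 -0.8  7.6]
```

It's against the stop. I'll withdraw clear and check.

```bash
python3 -m handwheel '[0,-0.015,0,0,0,0,0,-0.04,0,0,0,-0.6,-0.03,-0.04,0,0,0,0,-0.04,-0.03,0,0,0,0,-0.045,0,0.03,0,0,0,-0.045,0,0.03,0,0,0,0,0,0,0,0,0,0,0,0,0,0,0]'
python3 - <<'E'
from h import *
look('r'); print(look('l'))
c=camera_info('wrist');cv2.imwrite('pics/w3.png',get_image('wrist')[:,:,::-1])
im=get_image('top');cv2.imwrite('pics/t5.png',im[:,:,::-1])
cv2.imwrite('pics/crop5.png',cv2.resize(im[155:285,150:340,::-1],None,fx=4.2,fy=4.2,interpolation=cv2.INTER_CUBIC))
E
```

```text
time: 28.0
tcp_pos: [0.4393, -0.0073, 0.1931]
tool_rot: [-1.68, 1.549, 3.09]
wrist_force: [-0.8, 0.0, 0.2]
gripper_width: 0.0001
dock x,y,th [ 2.161000e+00  4.101000e+00 -7.000000e-03  2.300000e-01  1.549000e+00
  2.418472e+03]
L [0.5771 0.0751] [160.6 125.3 -75. ] [ 0.2 -0.1  1.2]
R [ 0.5844 -0.0747] [160.4 123.8  75. ] [ 0.2 -0.1  1.2]
[ 0.7 -0.1 -0.9] 28.05
dock x,y,th [ 1.758000e+00  5.882000e+00 -7.000000e-03  1.390000e+00  1.572000e+00
  2.417806e+03]
L [0.5766 0.0768] [159.5 126.  -76.1] [ 0.2 -0.1  1.3]
R [ 0.5839 -0.073 ] [159.1 124.4  73.9] [ 0.2 -0.1  1.3]
[-0.3 -0.2  0.9] 28.1
None
```

View pics/w3.png

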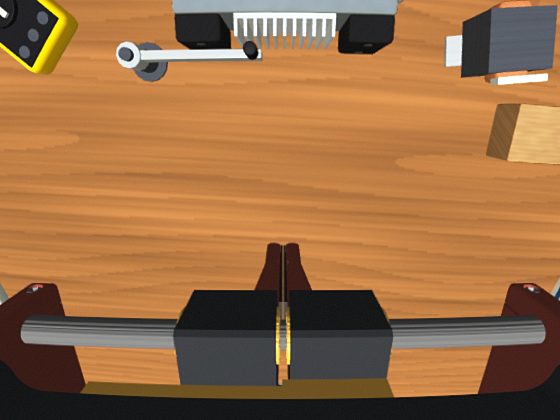

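View pics/crop5.png

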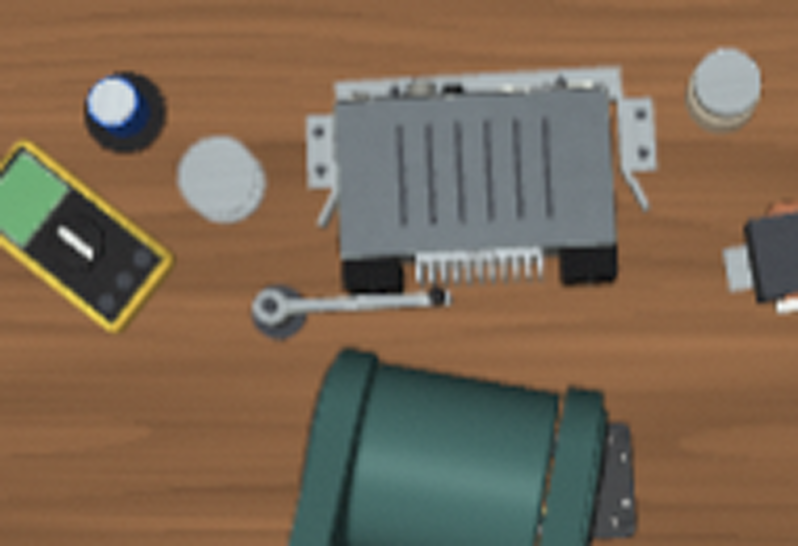

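The views show the keeper shut: hub (270,306) to peg (437,297) is parallel to the rail, and clear behind the left bumper. Bystanders are unmoved. Before signing off I'll check squareness more finely, comparing the rail's far edge with the centroids of the case-top slots.

```bash
python3 - <<'E'
from h import *
c=camera_info('top')
def fl(p):
    vx,vy,px,py=cv2.fitLine(np.array(p,np.float32)[:,:2],cv2.DIST_HUBER,0,.0005,1e-5,1e-5).ravel()
    if vy<0:vx,vy=-vx,-vy
    return np.arctan2(-vx,vy),np.array([px,py])
def run(f,slot_rows,slots):
    im=cv2.imread(f).astype(float); sat=(im[...,2]-im[...,0]) # red-blue: wood high, steel ~0
    pts=[]
    for u in range(233,294,1):
        col=sat[163:185,u]; i=np.argmax(col<25)
        if i>0: pts.append(ray(c,(u,163+i-1+(col[i-1]-25)/(col[i-1]-col[i])),.024))
    rail=fl(pts)
    g=im.mean(2); r0,r1=slot_rows; ce=[]
    for u0 in slots:
        y,x=np.mgrid[r0:r1,int(round(u0))-3:int(round(u0))+4]; w=np.clip(105-g[r0:r1,int(round(u0))-3:int(round(u0))+4],0,None)
        ce.append(ray(c,((w*x).sum()/w.sum(),(w*y).sum()/w.sum()),.07))
    s=fl(ce); e=np.array([np.cos(s[0]),np.sin(s[0])])
    print(f,'rail th',round(rail[0],4),'slots th',round(s[0],4),'rel',round(s[0]-rail[0],4),np.round((np.array(ce)[:,:2]-s[1])@e*1000,2))
sx=[150+u/4.2 for u in(402,432,460,490,519,548)]
run('pics/t5.png',(178,214),sx)
t=cv2.imread('pics/t5.png').mean(2); print(t[182:210,240:285].astype(int)[::6])
E
```

```text
pics/t5.png rail th 0.0556 slots th 0.0039 rel -0.0516 [ 2.29 -2.47 -0.83  0.15  0.65  0.21]
[[124 124 123 123 122 124 125 124 124 124 123 122 123 122 124 124 124 125
  124 125 125 124 124 126 124 123 122 121 121 121 121 122 118 123 122 122
  122 120 121 113 115 120 120 119 119]
 [122 122 124 123 104  91 119 124 125 124 125  99  90 118 124 123 121 124
   95  89 121 127 126 123 125  92  95 118 123 124 123 123  94  98 117 123
  121 121 120  93  96 118 120 120 121]
 [123 124 125 124 115  83 108 122 123 122 124 110  81 118 126 126 126 125
  105  80 118 127 125 126 126 105  80 118 124 123 122 123 103  79 116 122
  124 124 125 105  85 118 121 121 121]
 [125 124 123 125 124  87  91 119 126 126 126 127  86 100 122 125 124 126
  127  86 107 122 124 123 125 118  83 107 123 125 126 127 114  82 110 123
  123 123 122 113  80 105 121 123 123]
 [125 126 125 124 126  96  92 120 125 127 125 127  96  90 121 126 125 126
  126  94  99 124 127 126 126 127  95  98 122 125 124 125 127  95 103 120
  125 124 122 124  98 103 121 124 122]]
```

```bash
python3 - <<'E'
from h import *
c=camera_info('top')
g=cv2.imread('pics/t5.png').astype(float).mean(2); ce=[];dirs=[]
for u in(402,432,460,490,519,548):
    u=int(round(150+u/4.2)); rows=np.arange(186,207); pts=[]
    for v in rows:
        x=np.arange(u-3,u+4); w=np.clip(120-g[v,x],0,None); pts.append(ray(c,((w*x).sum()/w.sum(),v),.07)[:2])
    p=np.array(pts); dirs.append(np.polyfit(p[:,0],p[:,1],1)[0])
    # ends: half-depth crossings along column
    d=(125-np.array([g[v,u-2:u+3].min() for v in range(179,214)])); m=d>20
    a=np.argmax(m); b=len(m)-1-np.argmax(m[::-1])
    ra=179+a-(d[a]-20)/(d[a]-d[a-1]); rb=179+b+(d[b]-20)/(d[b]-d[b+1]); ce.append([*ray(c,(u,ra),.07)[:2],*ray(c,(u,rb),.07)[:2]])
ce=np.array(ce);print('slot dirs',np.round(np.arctan(dirs),4),np.mean(dirs)); 
for k in(0,2): q=np.polyfit(ce[:,k+1],ce[:,k],1);print('end line th',-q[0])
# case flank right: reuse mask edges; rear/ front edges by brightness
E
```

```text
Traceback (most recent call last):
IndexError: index 35 is out of bounds for axis 0 with size 35
```

```bash
python3 - <<'E'
from h import *
c=camera_info('top')
def dirs(f,us,r0,r1):
    g=cv2.imread(f).astype(float).mean(2); o=[]
    for u in us:
        pts=[];x0=u
        for v in range(r0,r1):
            x=np.arange(int(round(x0))-3,int(round(x0))+4); w=np.clip(118-g[v,x],0,None); xc=(w*x).sum()/w.sum(); x0=.7*x0+.3*xc; pts.append(ray(c,(xc,v),.07)[:2])
        p=np.array(pts); o.append(np.polyfit(p[:,0],p[:,1],1)[0])
    return np.round(np.arctan(o),4),round(float(np.mean(o)),4)
print(dirs('pics/t5.png',[150+u/4.2 for u in(400,430,458,488,517,546)],186,206))
print(dirs('pics/t2.png',[150+u/4.2 for u in(464,493,521,551)],205,222))
print(dirs('pics/top0.png',[150+u/4.2 for u in(391,420,449,479,507,538)],215,236))
E
```

```text
(array([0.0618, 0.0617, 0.0608, 0.0595, 0.0601, 0.0562]), 0.0601)
(array([-0.072 , -0.0729, -0.0765, -0.0679]), -0.0724)
 ** On entry to DLASCL parameter number  4 had an illegal value
 ** On entry to DLASCL parameter number  4 had an illegal value
 ** On entry to DLASCL parameter number  4 had an illegal value
 ** On entry to DLASCL parameter number  4 had an illegal value
 ** On entry to DLASCL parameter number  5 had an illegal value
 ** On entry to DLASCL parameter number  4 had an illegal value<stdin>:8: RuntimeWarning: invalid value encountered in scalar divide
Traceback (most recent call last):
numpy.linalg.LinAlgError: SVD did not converge in Linear Least Squares
```

The slots lie at 0.060 rad and the rail at 0.056, so the supply is square to within about 0.005 rad. Both corners stood firm, the keeper is shut and the robot is clear.

```bash
python3 -c "
from plant import *
print(sense()['time'],sense()['wrist_force']);print(sign_off())"
```

```text
28.2 [ 0.06083329  0.42680623 -0.30194902]
the job is handed in; nothing more can be done
None
```

The supply is home against the front rail, the keeper is shut behind it, and I handed the job in at 28 s of the 72 s allowed. I walked it in with alternating pushes on the two rear bumpers, then pushed the keeper from its outer side until it stopped.

**Final checks**
- **Seating:** both corners held firm under about 15 N forward push. Forward force never read above about 17 N during the walk.
- **Squareness:** the lines of the slots on the case top are within about 0.005 rad of the rail.
- **Keeper:** it stopped under about 9 N and lies parallel to the rail, clear of the left bumper.
- **Other goods:** those in the last views (meter, capacitor, reel, jar, transformer, fuse box) look unmoved. I judged this by eye.
- **Robot:** it stands clear of everything.

**Doubts and disagreements**
- My front-edge measurement gave -0.007 rad and about 2 mm past home. It is less reliable close to the rail, so I trusted the firm stop and the slots instead.
- The supply sits about 4 mm towards the left rail, which is at the edge of the bay's play.
- On the first right push the finger slid about 13 mm inwards along the bumper. By the measured positions it stayed clear of the fins.
- I took the tilted finger's drag as friction: up to about 13 N downward on the bumpers.

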